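# Pack the sample press, shut it and bolt it by feel

## Task

Load every orange sample cassette on the bench flat into the press's nest and fill up the rest of the 60 mm nest with the right combination of coloured spacer plates (12, 16, 20 and 24 mm), so that the stack is exactly full; then shut the lid fully. Last, take the red locking bolt, feel along the hidden face under the front of the press with its rod until you find the slot, push it fully home and leave it standing on the bench; do not disturb the bottles, jars, vials and beaker.

Things in the scene. Friction and masses are not known exactly. Their poses are not given: they have to be found in the camera images.
- press: white clamp press fixed to the bench, 180 mm wide (its y), 76 mm high without its lid. Origin: underside, below the middle of the nest; its x points away from the robot to the lid's hinge. The nest lies between a front block (robot side) and a rear block, 92 mm apart along x
- nest_floor (a point): middle of the nest's floor, 15 mm above the bench. Nest 92 mm (x) by 58 mm (y), 60 mm deep, a 14 x 10 mm guide in each corner up to 75 mm above the bench, both long sides open over 64 mm between the guides for fingers. Takes flat plates 84 x 50 mm, long side along the press's x, 4 mm free all round. A full stack is 60 mm; the shut lid's underside is 61.5 mm above this floor
- lid (a joint): angle of the blue lid, hinged along the press's y at the rear (press x = +64 mm, 81 mm above the bench). 0 shut and level, 1.75 rad fully open (leaning back a little past upright). It stays put when open; drawn towards the robot below about 1.25 rad it sinks shut by itself in 1 to 3 s on a damper. 0.35 kg
- lid_edge (a point): middle of the lid's free edge (yellow stripe on its outer side), 158 mm from the hinge; the lid is a plate 150 mm wide and 10 mm thick. Open, it stands about 236 mm above the bench; shut, it overhangs the front of the press to x = -94 mm of the press and its top is 86.5 mm above the bench
- band_mid (a point): middle of the hidden vertical black face, 45 mm above the bench, at press x = -70 mm, facing the robot, 24 mm back under the shut lid's edge. Face: 34 to 56 mm above the bench; a hood (underside 62 mm, out to x = -90 mm) above, cheeks 82 mm to either side. The bolt slot, 16 mm wide, 22 mm high, 20 mm deep, lies with its middle up to 23 mm to either side of here, to be found by feel
- bolt: red locking bolt, 0.3 kg. Origin: underside of its foot, below the post. Foot 44 x 44 x 12 mm; post 22 x 22 mm, 101 mm high, gripped from above across its y at about 75 mm. A 12 mm steel rod points along +x, axis 45 mm above the foot's underside; atop the post a nose (16 mm wide, underside at 91 mm, end at x = 53 mm) points the same way and comes over the shut lid
- rod_tip (a point): round end of the bolt's rod, 67 mm from the middle of the post along the bolt's x. Home, the foot stands on the bench and this end is at the bottom of the 20 mm deep slot
- case1: orange sample cassette with white dots on top, 84 x 50 x 16 mm (x, y, z), lying flat on the bench; origin at the centre of its underside. One to three cassettes are present
- case2: orange sample cassette with white dots on top, 84 x 50 x 16 mm (x, y, z), lying flat on the bench; origin at the centre of its underside. One to three cassettes are present
- case3: orange sample cassette with white dots on top, 84 x 50 x 16 mm (x, y, z), lying flat on the bench; origin at the centre of its underside. One to three cassettes are present
- shim16: yellow spacer plate with one dark dot on top, 84 x 50 x 16 mm (x, y, z), lying flat on the bench; origin at the centre of its underside
- shim12: blue spacer plate with one dark dot on top, 84 x 50 x 12 mm (x, y, z), lying flat on the bench; origin at the centre of its underside
- shim20: green spacer plate with one dark dot on top, 84 x 50 x 20 mm (x, y, z), lying flat on the bench; origin at the centre of its underside
- shim24: bare silver aluminium spacer plate with one dark dot on top, 84 x 50 x 24 mm (x, y, z), lying flat on the bench; origin at the centre of its underside
- jar: bystander: small amber jar, 40 mm across, 55 mm tall, standing among the plates; origin at its underside
- beaker: bystander: empty glass beaker, 64 mm across, 85 mm tall; origin at its underside
- wash_bottle: bystander: white bottle with a blue cap, 60 mm across, 150 mm tall; origin at its underside
- reagent: bystander: amber bottle with a blue cap, 64 mm across, 140 mm tall; origin at its underside
- vial_a: bystander: clear capped vial, 32 mm across, 75 mm tall; origin at its underside
- vial_b: bystander: clear capped vial, 32 mm across, 75 mm tall; origin at its underside
Mind the look-alikes: they are no part of the job. What is shaped like the case2 but pink or purple is not meant.

How it is judged:
By the outcome, as a careful person would: the job done as asked, in the order asked, and still so for the second after the job is handed in, with the robot touching nothing.
Of case1, case2, case3 only 1 to 3 are there at a start; the rules pass over those that are not, and their reading is None.
At some moment in a run one of bolt, case1, case2, case3 may be knocked a few centimetres aside while the robot is not near it.
It also fails if it takes over 210 s, if anything falls off the work surface, if the arm or the gripper's body presses on something with over 40 N, if the wrist force passes 120 N, or if a joint passes its speed limit or range.

## Robot

A 6-joint arm with a two-finger parallel gripper is mounted at the origin on the work surface. World frame = base frame: x ahead of the robot, y to its left, z up, the work surface at z = 0. Lengths are in m, angles in rad, forces in N, time in s.
With the tool pointing down it reaches from about 0.2 to 0.875 m from the base axis. Payload 3.4 kg.
Tool frame: the origin (TCP) lies on the centre line of the jaws, within the pads' length; the fingertips stand 25 mm ahead of it and the grasp point (between the pads) lies 6 mm ahead of it; z points along the fingers, y is the line along which they close (so a half turn about z gives the same grasp; the last joint's range is limited). The gripper opens to 94 mm and grips with 3 to 60 N. Pads are 16 mm wide; open, the fingers measure 119 mm over their backs; the gripper's body (75 mm by 177 mm) begins 78 mm behind the grasp point.
Start: joints at [-1.385, 0.276, 1.505, -0, 1.361, -0.121], TCP at [0.174, -0.548, 0.198] pointing down, gripper open.
Joint ranges: [-2.89, 2.89], [-0.75, 2.08], [0.22, 2.7], [-1.18, 4.32], [0.11, 2.71], [-2.7, 2.7]. Speed limits (rad/s): [2.57, 2.57, 3.14, 3.14, 3.14, 3.14].

## Interface

Orientations are given as a 3x3 rotation matrix whose columns are the frame's x, y, z axes.
In Python, from bench import telemetry, read_camera, arm gives the robot as it stands. The module is installed in compiled form; this text tells all that it offers.
- The arm moves only by the shell command python3 -m creep 'ROWS' [FORCE]. ROWS is JSON, a list of rows, each a list of 5 numbers: the shift along the tool's x, y, z in cm, then the turn about the tool's z in rad, then the finger opening in cm, from 0 to 9.4. A call has 1 to 5 rows; each row is the pose to reach, as a shift and turn from the pose commanded when the call began, along the tool's axes at that moment; what a row does not reach only later rows make up. A row lasts 1/12 s, in which the tool goes at most 41.7 mm and 7.16 degrees, less where a joint would pass 70% of its speed; a pose out of reach is approached as far as the arm can. A call with a gripper value outside its range is refused whole. The fingers move at their own pace and stop on an object; FORCE is the grip in N (left out, the last holds). Time passes only in rows, so rows that repeat a pose let the fingers close. It gives the time, the measured TCP pose, the force, the opening and the grip force at its end, in the units of the state.
- telemetry.state(): the state, without advancing time (a new reading comes with each control period).
- read_camera(name): name is "scene" or "top" or "wrist"; returns a dict with "color" (384x512x3 uint8, blue, green, red), "vertical_fov" (degrees; the focal length in pixels is half the picture's height over the tangent of half this angle, whatever the lens; pixels are square), "cx", "cy" (the principal point, pixels), "eye" and "rotation" of the camera in the world; the wrist camera has in their place "tool_from_camera" (4x4, takes a point from camera to tool coordinates, whose origin is the TCP and whose axes are the flange's). Camera axes: x right, y down, z forward; pixel columns grow to the right and rows downward; lengths in m; the calibration is good to about 2 mm. A picture is of the moment at which its call begins: read the wrist's pose just before it. There is no depth.
- arm.sign_off(): hands the job in; it is judged then, once.
The state is a dict: "clock": time; "joints": joint angles; "qd": joint speeds; "joint_torque": joint torques, N m; "ee_pos": TCP position; "tool_rot": TCP orientation; "contact_force": force on the tool from outside, world axes, zero at the start; "torque": the same for the moment, N m; "grip_width": finger opening in m; "grasp_force": force on a finger pad.
Only numpy, scipy, OpenCV 4.12 (cv2) and the standard library are available. Lean on these libraries where they do the work, as an engineer would, in place of code of your own. Each camera call takes 0.05 s, during which the arm holds its last target. There are 200 camera calls.

## Working session

There is one attempt and no reset: what is moved stays moved. The work goes in short steps, Python scripts to look and compute and a shell command to move; the robot and the scene stay as the last step left them, time stands still between calls to the robot, and variables do not carry over. Pictures are saved under pics/ and viewed, at most 14 in all, crops included, and the job is handed in when it is done.

```bash
mkdir -p pics
cat > h.py <<'E'
import numpy as np, cv2
from bench import telemetry, read_camera, arm
def cam(name):
    s=telemetry.state(); c=read_camera(name)
    if name=="wrist":
        T=np.eye(4);T[:3,:3]=s["tool_rot"];T[:3,3]=s["ee_pos"]
        M=T@np.array(c["tool_from_camera"]); c["eye"]=M[:3,3];c["rotation"]=M[:3,:3]
    c["f"]=c["color"].shape[0]/2/np.tan(np.radians(c["vertical_fov"])/2)
    c["eye"]=np.array(c["eye"]);c["rotation"]=np.array(c["rotation"])
    return c
def ray(c,px,z):
    px=np.atleast_2d(np.array(px,float))
    d=np.c_[(px[:,0]-c["cx"])/c["f"],(px[:,1]-c["cy"])/c["f"],np.ones(len(px))]@c["rotation"].T
    return c["eye"]+d*((z-c["eye"][2])/d[:,2])[:,None]
def proj(c,p):
    q=(np.atleast_2d(p)-c["eye"])@c["rotation"]
    return np.c_[q[:,0]/q[:,2]*c["f"]+c["cx"],q[:,1]/q[:,2]*c["f"]+c["cy"]]
E
python3 - <<'E'
from h import *
s=telemetry.state();print({k:np.round(v,3).tolist() for k,v in s.items()})
for n in("scene","top","wrist"):
    c=cam(n);cv2.imwrite(f"pics/{n}0.png",c["color"]);print(n,c["eye"],c["f"],c["cx"],c["cy"],c["rotation"].round(3).tolist())
a=cv2.resize(cv2.imread("pics/top0.png"),None,fx=1.5625,fy=1.5625,interpolation=cv2.INTER_CUBIC);cv2.imwrite("pics/top0b.png",a)
E
```

```text
{'clock': 0.0, 'joints': [-1.385, 0.277, 1.506, -0.0, 1.361, -0.121], 'qd': [-0.0, -0.0, -0.0, -0.0, 0.001, 0.0], 'joint_torque': [0.0, -40.459, -23.723, 0.07, 0.035, -0.0], 'ee_pos': [0.174, -0.548, 0.197], 'tool_rot': [[0.953, 0.302, -0.0], [0.302, -0.953, 0.002], [0.0, -0.002, -1.0]], 'contact_force': [0.589, -0.147, 0.24], 'torque': [-0.04, 0.041, -0.01], 'grasp_force': 0.0, 'grip_width': 0.094}
scene [1.60936306 0.26357253 0.76036376] 438.62760699815465 248.56574351966472 183.43465186386837 [[-0.255, 0.502, -0.826], [0.967, 0.148, -0.209], [0.017, -0.852, -0.523]]
top [ 0.38408582 -0.01308153  1.57391457] 416.2670496264547 255.21091790062022 189.0808165681267 [[0.014, -0.994, 0.106], [-1.0, -0.013, 0.01], [-0.009, -0.106, -0.994]]
wrist [ 0.23970381 -0.52595671  0.38417307] 277.689808839998 261.57551743289565 191.49745865212654 [[0.302, -0.925, -0.231], [-0.953, -0.293, -0.072], [-0.001, 0.242, -0.97]]
```

View pics/top0b.png

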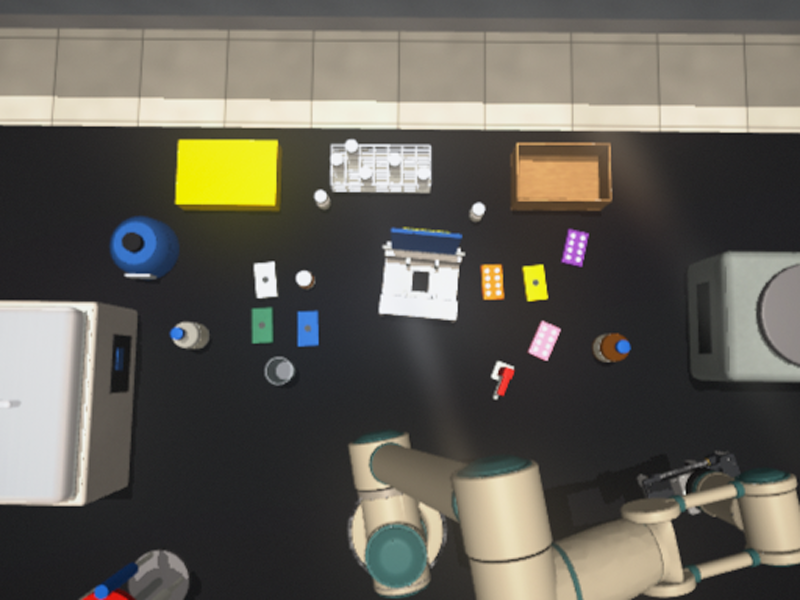

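View pics/scene0.png

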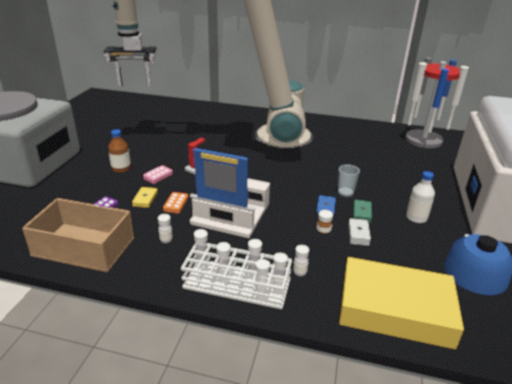

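```bash
cat >> h.py <<'E'
R={"orange":((5,150,130),(16,255,255)),"yellow":((22,150,130),(33,255,255)),"green":((60,80,50),(90,255,255)),"blue":((95,120,90),(120,255,255)),"red":((0,170,120),(4,255,255)),"silver":((0,0,140),(179,50,255)),"red2":((173,150,100),(179,255,255))}
def blobs(c,col,amin=40,close=3):
    hsv=cv2.cvtColor(c["color"],cv2.COLOR_BGR2HSV);m=cv2.inRange(hsv,*R[col])
    m=cv2.morphologyEx(m,cv2.MORPH_CLOSE,np.ones((close,close)))
    out=[]
    for k in cv2.findContours(m,cv2.RETR_EXTERNAL,cv2.CHAIN_APPROX_NONE)[0]:
        if cv2.contourArea(k)>=amin: out.append(k)
    return out
def plate(c,k,z):
    """world centre and long-axis yaw of a plate whose top outline is k at height z"""
    w=ray(c,k[:,0,:],z)[:,:2]*1000
    (x,y),(a,b),t=cv2.minAreaRect(w.astype(np.float32))
    if a<b:a,b,t=b,a,t+90
    return round(x,1),round(y,1),round(a,1),round(b,1),round((t+90)%180-90,1)
E
python3 - <<'E'
from h import *
c=cam("top")
for n,z in dict(orange=.016,yellow=.016,green=.02,blue=.012,silver=.024,red=.06,red2=.06).items():
    for k in blobs(c,n):
        p=plate(c,k,z)
        if p[0]<900: print(n,p,k[:,0].mean(0).round())
cv2.imwrite("pics/cropA.png",np.hstack([cv2.resize(c["color"][135:270,140:270],None,fx=3,fy=4*.75,interpolation=2),cv2.resize(c["color"][135:270,235:370],None,fx=3,fy=3,interpolation=2)]))
E
```

```text
yellow (587.2, -323.2, 86.2, 52.1, 7.0) [342. 181.]
yellow (851.7, 433.8, 249.5, 166.1, -89.4) [145. 110.]
green (-51.4, 3.3, 134.6, 134.2, -33.6) [253. 355.]
green (138.6, -854.0, 101.9, 21.3, -78.1) [490. 305.]
green (216.7, 51.2, 89.2, 14.2, -78.0) [241. 279.]
green (476.2, 330.7, 86.4, 48.9, 2.0) [168. 208.]
blue (-143.6, 683.7, 32.0, 30.8, -44.1) [ 64. 378.]
blue (436.3, -533.0, 33.6, 26.1, -89.2) [398. 222.]
blue (455.3, 540.7, 30.5, 26.3, -89.2) [112. 213.]
blue (470.8, 222.9, 86.5, 49.1, 1.6) [196. 210.]
blue (705.3, -60.3, 172.7, 13.1, 86.0) [272. 149.]
blue (668.2, 638.6, 142.3, 135.6, -89.3) [ 89. 156.]
silver (-119.7, -10.5, 99.6, 31.0, -80.6) [256. 376.]
silver (-80.5, 505.9, 68.4, 22.1, 48.0) [113. 361.]
silver (-85.0, 572.4, 73.6, 21.9, -41.3) [ 94. 361.]
silver (77.5, 31.9, 88.9, 65.3, 54.4) [245. 319.]
silver (42.8, -250.6, 183.0, 28.5, 11.5) [323. 329.]
silver (372.8, -242.2, 44.3, 40.9, -21.9) [320. 236.]
silver (369.4, 272.0, 40.6, 37.1, 1.8) [182. 237.]
silver (448.6, -343.6, 80.6, 43.3, -24.2) [348. 217.]
silver (449.3, 510.4, 60.3, 53.6, -9.7) [119. 214.]
silver (288.1, 844.2, 477.8, 235.8, 0.3) [ 29. 256.]
silver (590.5, 234.0, 37.8, 34.1, -89.3) [194. 178.]
silver (585.1, 326.9, 85.7, 51.3, 7.1) [170. 179.]
silver (514.7, -866.8, 298.3, 176.0, 0.2) [490. 204.]
silver (586.6, -47.3, 197.0, 175.7, 84.4) [269. 180.]
silver (760.8, -183.9, 39.8, 30.5, -26.5) [305. 135.]
silver (787.0, 195.9, 43.7, 29.0, 27.5) [205. 126.]
silver (871.1, 54.6, 245.6, 129.9, -89.3) [243. 107.]
red (350.2, -244.2, 61.4, 24.9, -18.6) [323. 243.]
```

View pics/cropA.png

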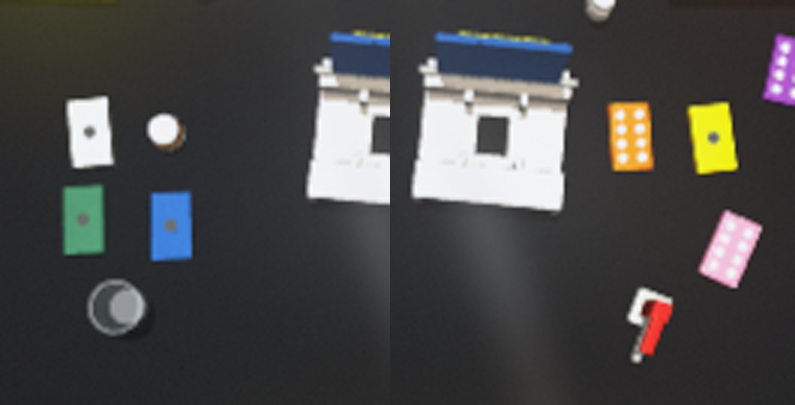

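```bash
python3 -m creep '[[3.5,-2,-1.5,0,9.4],[7,-4,-3,0,9.4],[10.5,-6,-4.5,0,9.4],[14,-8,-6,0,9.4]]'; python3 -m creep '[[3.5,-2,-1,0,9.4],[7,-4,-2,0,9.4],[10.5,-6,-3,0,9.4],[14,-8,-4,0,9.4]]';python3 -m creep '[[3.5,-2,-1,0.1,9.4],[7,-4,-2,0.2,9.4],[10.5,-6,-4,0.3,9.4],[13.5,-7.5,-4.5,0.4,9.4],[13.5,-7.5,-4.5,0.4,9.4]]'
python3 - <<'E'
from h import *
s=telemetry.state();print(s["clock"],s["ee_pos"],s["tool_rot"])
c=cam("wrist");cv2.imwrite("pics/w1.png",c["color"])
E
```

```text
clock: 0.53
ee_pos: [0.2801, -0.4319, 0.2566]
tool_rot: [[0.954, 0.301, -0.0], [0.301, -0.954, 0.001], [0.0, -0.001, -1.0]]
contact_force: [0.0, -1.2, 0.6]
grip_width: 0.094
grasp_force: 0.0
clock: 0.87
ee_pos: [0.3897, -0.3131, 0.297]
tool_rot: [[0.953, 0.302, 0.0], [0.302, -0.953, -0.0], [0.0, 0.0, -1.0]]
contact_force: [0.2, -1.0, 0.3]
grip_width: 0.0938
grasp_force: 0.0
clock: 1.28
ee_pos: [0.4996, -0.1981, 0.3428]
tool_rot: [[0.996, -0.089, 0.006], [-0.089, -0.996, 0.002], [0.005, -0.002, -1.0]]
contact_force: [-0.1, -0.4, -0.5]
grip_width: 0.0936
grasp_force: 0.0
1.2833 [ 0.49955808 -0.19807815  0.34283285] [[ 0.99598009 -0.08939605  0.00565775]
 [-0.0894061  -0.99599405  0.0015486 ]
 [ 0.00549665 -0.00204821 -0.9999828 ]]
```

View pics/w1.png

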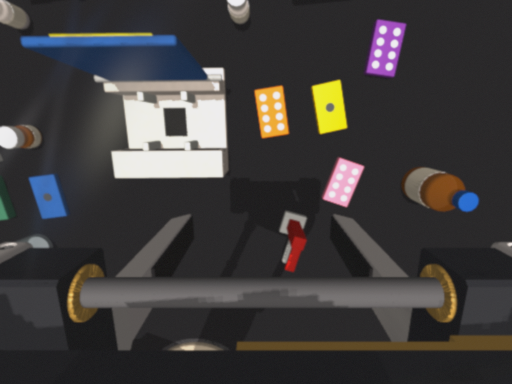

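Run:
```python
from h import *
c=cam("wrist")
R["orange"]=((3,120,110),(18,255,255))
for k in blobs(c,"orange",200,9): print("orange",plate(c,k,.016),k[:,0].mean(0))
for k in blobs(c,"yellow",200,5): print("yellow",plate(c,k,.016),k[:,0].mean(0))
img=c["color"];g=img.min(2)
sub=img[60:190,90:240];cv2.imwrite("pics/w1c.png",cv2.resize(sub,None,fx=5,fy=4.6,interpolation=2))
m=(g>175).astype(np.uint8);m[:146]=0
k=max(cv2.findContours(m,0,1)[0],key=cv2.contourArea)
a=cv2.approxPolyDP(k,3,True)[:,0];print(a.tolist());print((ray(c,a,.076)[:,:2]*1000).round(1).tolist())
c2=cam("top")
for k in blobs(c2,"orange",60,5): print("top orange",plate(c2,k,.016),k[:,0].mean(0))
```

```text
orange (413.9, -534.3, 67.3, 55.7, -41.6) [442.1  188.97]
orange (586.7, -222.4, 86.1, 52.3, 3.7) [269.7218543  109.21854305]
yellow (585.8, -325.2, 85.1, 52.0, 7.1) [327.83333333 104.12666667]
[[109, 149], [112, 174], [220, 173], [218, 148]]
[[546.3, 43.4], [505.5, 47.5], [491.4, -130.5], [532.4, -132.3]]
top orange (434.5, -508.8, 60.1, 49.4, 9.1) [392.56862745 222.1372549 ]
top orange (606.9, -216.2, 49.2, 45.7, -89.3) [313.79069767 174.09302326]
top orange (862.9, -394.7, 232.7, 145.7, -89.4) [362.38888889 106.99415205]
```

View pics/w1c.png

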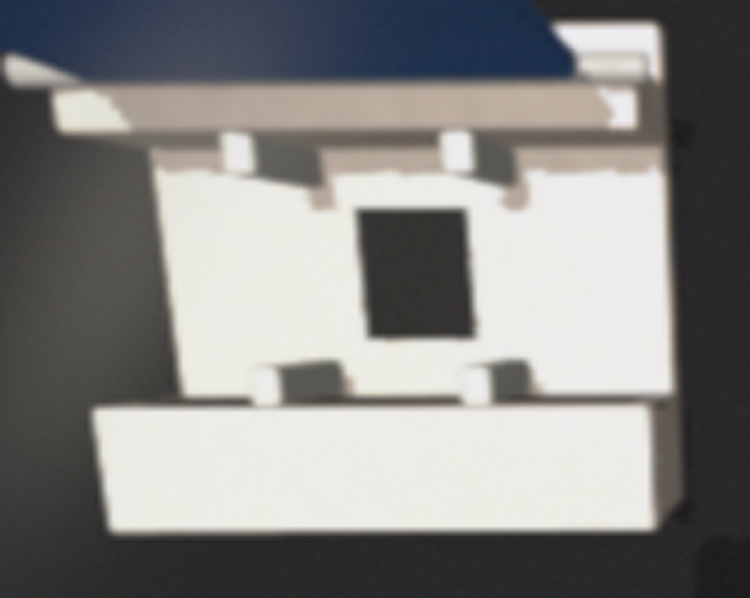

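Run:
```python
from h import *
s=telemetry.state();print(s["ee_pos"],s["joints"].__str__())
c=cam("wrist");img=c["color"]
cr=lambda L:[(90+u/5-.4,60+v/4.6-.4) for u,v in L]
g=ray(c,cr([(238,152),(457,152),(478,385),(267,385)]),.075)[:,:2]*1000;print(g.round(1).tolist(),g.mean(0))
f=ray(c,cr([(357,209),(467,209),(476,339),(368,339)]),.015)[:,:2]*1000;print(f.round(1).tolist(),f.mean(0))
for k in blobs(c,"orange",200,9)+blobs(c,"red",80,3): print(plate(c,k,.016),k[:,0].mean(0))
R["orange"]=((3,120,110),(18,255,255))
for k in blobs(c,"orange",200,9): print(plate(c,k,.016),k[:,0].mean(0))
```

```text
[ 0.49447742 -0.20241892  0.34080886] [-5.18045290e-01  1.68125860e-01  1.30554005e+00 -1.01751905e-03
  1.66921618e+00  1.14384871e+00]
[[624.7, -21.6], [618.5, -88.8], [541.6, -83.1], [547.8, -15.5]] [583.12681214 -52.24661771]
[[608.5, -34.6], [605.0, -73.2], [556.4, -68.6], [559.9, -29.8]] [582.43407746 -51.53505161]
(587.0, -222.2, 85.3, 51.8, 3.7) [268.10596026 106.81456954]
(308.3, -244.7, 76.5, 24.8, -21.2) [291.24390244 249.65853659]
(414.4, -534.4, 67.1, 55.5, -41.9) [441.44 186.42]
(587.0, -222.2, 85.9, 52.3, 3.6) [268.05960265 106.81456954]
```

```bash
python3 -m creep '[[3,0.4,3,-0.08,7.4],[6,0.8,6,-0.15,7.4],[9.4,1.15,9,-0.15,7.4],[9.4,1.15,12,-0.15,7.4],[9.4,1.15,15,-0.15,7.4]]'; python3 -m creep '[[0,0,0,0,7.4],[0,0,0,0,7.4]]'
python3 - <<'E'
from h import *
s=telemetry.state();print(s["clock"],s["ee_pos"],np.degrees(np.arctan2(s["tool_rot"][1][0],s["tool_rot"][0][0])))
c=cam("wrist");R["orange"]=((3,120,110),(18,255,255))
for k in blobs(c,"orange",500,15): print(plate(c,k,.016),k[:,0].mean(0))
E
```

```text
clock: 1.9
ee_pos: [0.5873, -0.2248, 0.1882]
tool_rot: [[0.998, 0.055, -0.002], [0.055, -0.998, 0.0], [-0.002, -0.0, -1.0]]
contact_force: [0.4, -0.3, -0.3]
grip_width: 0.0745
grasp_force: 0.0
clock: 2.07
ee_pos: [0.5853, -0.2236, 0.1897]
tool_rot: [[0.998, 0.055, -0.005], [0.055, -0.998, 0.002], [-0.005, -0.002, -1.0]]
contact_force: [0.3, 0.0, 0.5]
grip_width: 0.0741
grasp_force: 0.0
2.0667 [ 0.58527823 -0.22360187  0.18967921] 3.1462456235016845
(588.4, -221.8, 84.1, 51.7, 3.1) [261.17346939 172.18367347]
```

```bash
python3 -m creep '[[0.2,-0.1,4,0,7.4],[0.3,-0.15,8,0,7.4],[0.3,-0.15,12,0,7.4],[0.3,-0.15,15,0,7.4],[0.3,-0.15,16.2,0,7.4]]'; python3 -m creep '[[0,0,0,0,7.4],[0,0,0,0,4.5],[0,0,0,0,4.5],[0,0,0,0,4.5],[0,0,0,0,4.5]]' 35;python3 -m creep '[[0,0,0,0,4.5],[0,0,0,0,4.5],[0,0,-3,0,4.5],[0,0,-6.5,0,4.5],[0,0,-10,0,4.5]]' 35;python3 -m creep '[[0,0,-4,0,4.5],[0,0,-5,0,4.5]]'
python3 - <<'E'
from h import *
c=cam("wrist");R["orange"]=((3,120,110),(18,255,255))
s=telemetry.state();print(s["clock"],s["ee_pos"])
for k in blobs(c,"orange",500,15): print(plate(c,k,s["ee_pos"][2]-.0275+.016),k[:,0].mean(0))
E
```

```text
clock: 2.53
ee_pos: [0.589, -0.2213, 0.0281]
tool_rot: [[0.998, 0.056, -0.002], [0.056, -0.998, 0.001], [-0.002, -0.001, -1.0]]
contact_force: [0.5, -0.8, -0.1]
grip_width: 0.0742
grasp_force: 0.0
clock: 2.95
ee_pos: [0.5917, -0.2219, 0.0317]
tool_rot: [[0.998, 0.057, 0.004], [0.057, -0.998, -0.002], [0.004, 0.002, -1.0]]
contact_force: [-0.5, 0.6, -0.3]
grip_width: 0.0509
grasp_force: 0.0
clock: 3.37
ee_pos: [0.5895, -0.2206, 0.1298]
tool_rot: [[0.998, 0.057, -0.002], [0.057, -0.998, 0.001], [-0.002, -0.001, -1.0]]
contact_force: [0.2, -0.5, 0.7]
grip_width: 0.045
grasp_force: 0.0
clock: 3.53
ee_pos: [0.5935, -0.2225, 0.1866]
tool_rot: [[0.998, 0.057, 0.01], [0.057, -0.998, -0.005], [0.01, 0.006, -1.0]]
contact_force: [0.4, 0.2, 0.6]
grip_width: 0.0452
grasp_force: 0.0
3.5833 [ 0.59353721 -0.2225507   0.18613854]
(620.2, -219.6, 47.0, 28.7, 3.2) [260.69230769 181.33333333]
(741.6, -314.4, 121.2, 9.8, -89.8) [420.3857868    6.46446701]
```

```bash
python3 -m creep '[[0,0,-2,0,7.4],[0,0,-2,0,7.4],[0,0,-2,0,7.4],[0,0,-2,0,7.4],[0,0,-2,0,7.4]]'
python3 - <<'E'
from h import *
c=cam("wrist");R["orange"]=((3,120,110),(18,255,255))
s=telemetry.state();print(s["clock"],s["ee_pos"])
for k in blobs(c,"orange",500,15): print(plate(c,k,.016),k[:,0].mean(0))
cv2.imwrite("pics/w2.png",c["color"])
E
```

```text
clock: 4.0
ee_pos: [0.5894, -0.2206, 0.1973]
tool_rot: [[0.998, 0.057, -0.003], [0.057, -0.998, 0.001], [-0.003, -0.002, -1.0]]
contact_force: [-0.5, 0.2, 0.1]
grip_width: 0.0727
grasp_force: 0.0
4.05 [ 0.58950259 -0.22067815  0.19748272]
(587.9, -221.8, 84.8, 51.1, 4.3) [263.2460733  174.97382199]
(803.8, -392.4, 219.0, 14.3, -89.9) [420.83376623   4.77662338]
```

View pics/w2.png

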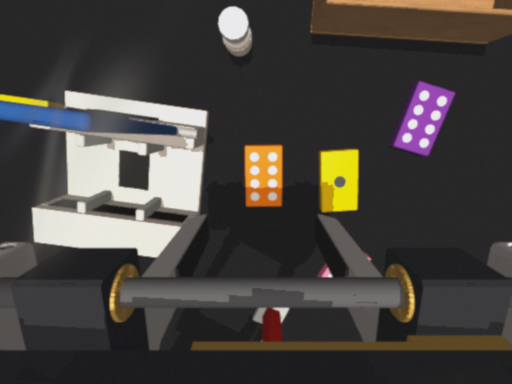

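```bash
python3 -m creep '[[-0.1,0.1,4,0,7.4],[-0.1,0.1,8,0,7.4],[-0.1,0.1,12,0,7.4],[-0.1,0.1,15,0,7.4],[-0.1,0.1,17,0,7.4]]'; python3 -m creep '[[0,0,0,0,7],[0,0,0,0,4],[0,0,0,0,4],[0,0,0,0,4],[0,0,0,0,4]]' 35|egrep 'ee|gr';python3 -m creep '[[0,0,0,0,4],[0,0,0,0,4],[0,0,0,0,4],[0,0,0,0,4],[0,0,0,0,4]]'|egrep 'ee|gr'
```

```text
clock: 4.47
ee_pos: [0.5865, -0.2207, 0.0247]
tool_rot: [[0.998, 0.057, -0.006], [0.057, -0.998, 0.003], [-0.006, -0.004, -1.0]]
contact_force: [-0.2, -0.2, -0.1]
grip_width: 0.0742
grasp_force: 0.0
ee_pos: [0.5907, -0.2228, 0.0313]
grip_width: 0.0468
grasp_force: 0.0
ee_pos: [0.5894, -0.2221, 0.0295]
grip_width: 0.04
grasp_force: 0.0
```

Run:
```python
from h import *
s=telemetry.state();print(s["clock"],s["ee_pos"],s["contact_force"])
c=cam("wrist");cv2.imwrite("pics/w3.png",c["color"])
```

```text
5.3 [ 0.58940606 -0.22211568  0.02954776] [-0.25296855 -0.61165419  0.41921824]
```

View pics/w3.png

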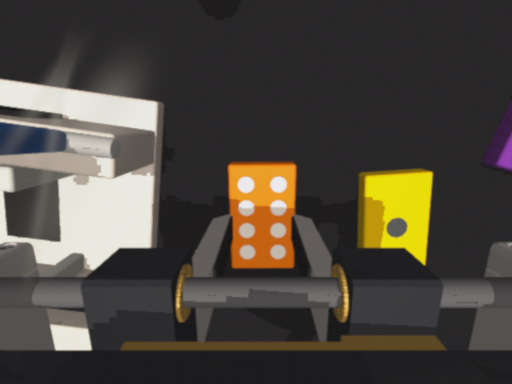

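Run:
```python
from h import *
s=telemetry.state();c=cam("wrist")
T=np.array(s["tool_rot"]);p=np.array(s["ee_pos"])
print(np.array(c["tool_from_camera"]).round(3).tolist(), c["vertical_fov"])
for z in(-.02,0,.006,.025): print(z,[proj(c,p+T@np.array([x,y,z])).round(0).tolist() for x in(-.008,.008) for y in(-.0325,-.02,.02,.0325)])
W=lambda x,y,z:proj(c,np.array([x,y,z])).round(0).tolist()
print([W(.588+a*.042,-.222+b*.025,.016) for a in(1,-1) for b in(1,-1)])
i=c["color"][150:345,150:360];cv2.imwrite("pics/w3c.png",cv2.resize(i,None,fx=3,fy=3,interpolation=2))
```

```text
[[-0.0, -0.97, -0.242, 0.069], [1.0, -0.001, 0.001, -0.001], [-0.001, -0.242, 0.97, -0.187], [0.0, 0.0, 0.0, 1.0]] 69.321434085764
-0.02 [[[213.0, 245.0]], [[232.0, 245.0]], [[294.0, 245.0]], [[313.0, 245.0]], [[212.0, 222.0]], [[231.0, 222.0]], [[294.0, 222.0]], [[314.0, 222.0]]]
0 [[[217.0, 233.0]], [[235.0, 233.0]], [[290.0, 233.0]], [[308.0, 233.0]], [[217.0, 212.0]], [[234.0, 212.0]], [[291.0, 212.0]], [[309.0, 212.0]]]
0.006 [[[219.0, 230.0]], [[236.0, 230.0]], [[290.0, 230.0]], [[306.0, 230.0]], [[218.0, 209.0]], [[235.0, 209.0]], [[290.0, 209.0]], [[307.0, 209.0]]]
0.025 [[[222.0, 221.0]], [[238.0, 221.0]], [[287.0, 221.0]], [[303.0, 221.0]], [[222.0, 202.0]], [[237.0, 202.0]], [[288.0, 202.0]], [[303.0, 202.0]]]
[[[231.0, 161.0]], [[300.0, 165.0]], [[228.0, 266.0]], [[291.0, 269.0]]]
```

View pics/w3c.png

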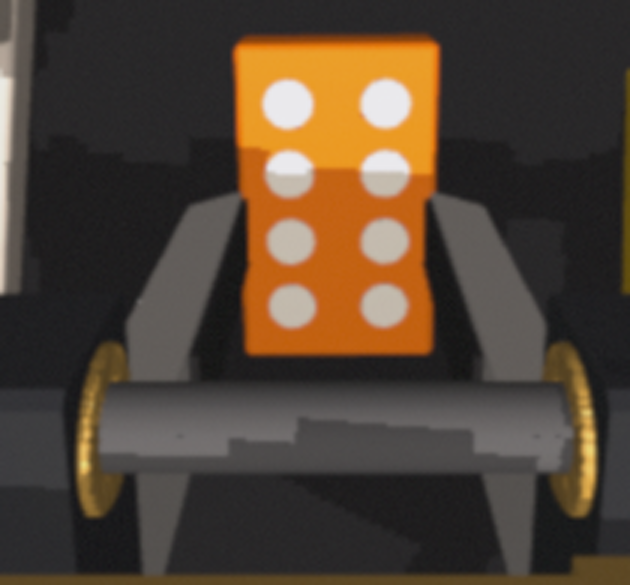

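```bash
python3 -m creep '[[0,0,0,0,7],[0,0,0,0,7],[0,0,0,0,7],[0,0,0,0,7],[0,0,0,0,7]]' |egrep 'ee|gr|con';for i in 1 2 3; do python3 -m creep '[[0,0,0.2,0,7],[0,0,0.4,0,7],[0,0,0.4,0,7]]' |egrep 'ee|con';done
```

```text
ee_pos: [0.5894, -0.2221, 0.0294]
contact_force: [-0.0, -0.5, -0.2]
grip_width: 0.0685
grasp_force: 0.0
ee_pos: [0.589, -0.222, 0.0248]
contact_force: [-0.5, -0.6, -0.1]
ee_pos: [0.589, -0.222, 0.0209]
contact_force: [0.1, -0.2, -0.1]
ee_pos: [0.5891, -0.222, 0.0169]
contact_force: [1.0, -0.2, 0.4]
```

```bash
for i in 1 2 3; do python3 -m creep '[[0,0,0.2,0,7],[0,0,0.3,0,7],[0,0,0.3,0,7]]' |egrep 'ee|con';done
```

```text
ee_pos: [0.5892, -0.222, 0.0141]
contact_force: [-0.1, 0.0, -0.1]
ee_pos: [0.5892, -0.222, 0.0111]
contact_force: [-0.4, 0.4, 0.6]
ee_pos: [0.5892, -0.222, 0.0081]
contact_force: [-0.3, -0.9, -0.6]
```

```bash
python3 -m creep '[[0,0,0,0,4],[0,0,0,0,4],[0,0,0,0,4],[0,0,0,0,4],[0,0,0,0,4]]' 35 |egrep 'ee|gr|con';python3 -m creep '[[0,0,0,0,4],[0,0,0,0,4],[0,0,0,0,4],[0,0,0,0,4]]' |egrep 'ee|gr|con'
python3 - <<'E'
from h import *
s=telemetry.state();c=cam("wrist");i=c["color"][150:345,150:360];cv2.imwrite("pics/w4c.png",cv2.resize(i,None,fx=3,fy=3,interpolation=2))
E
```

```text
ee_pos: [0.5899, -0.2223, 0.0091]
contact_force: [-0.5, 1.5, 4.0]
grip_width: 0.0416
grasp_force: 2.3
ee_pos: [0.5899, -0.2222, 0.0091]
contact_force: [-0.5, 0.8, 6.2]
grip_width: 0.0402
grasp_force: 2.7
```

View pics/w4c.png

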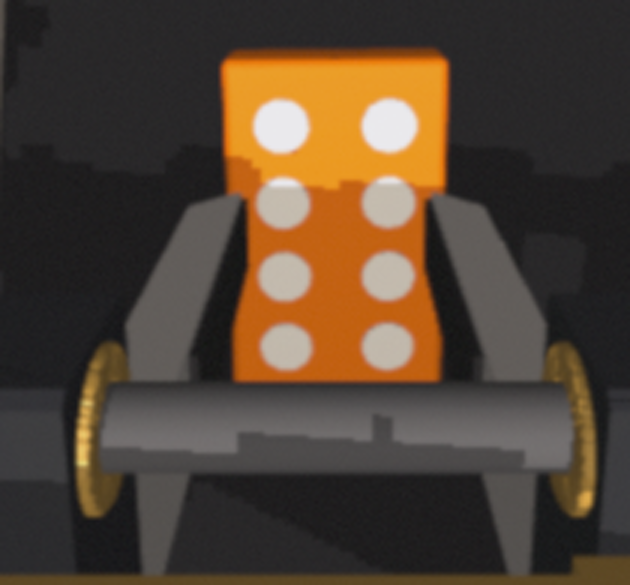

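```bash
python3 -m creep '[[0,0,-0.2,0,7],[0,0,-0.2,0,7],[0,0,0,0,7],[0,0,0,0,7],[0,0,0,0,7]]' |egrep 'ee|gr|con';for i in 1 2 3; do python3 -m creep '[[0,0,0.2,0,7],[0,0,0.4,0,7],[0,0,0.4,0,7]]' |egrep 'ee|con';done
```

```text
ee_pos: [0.5889, -0.222, 0.0078]
contact_force: [0.2, -0.1, -0.6]
grip_width: 0.0688
grasp_force: 0.0
ee_pos: [0.589, -0.222, 0.0038]
contact_force: [-0.1, 0.4, 0.4]
ee_pos: [0.5891, -0.222, -0.0001]
contact_force: [0.5, 0.6, -0.4]
ee_pos: [0.5891, -0.222, -0.0041]
contact_force: [-0.7, -0.2, -0.2]
```

```bash
python3 -m creep '[[0,0,0.1,0,4],[0,0,0.1,0,4],[0,0,0.1,0,4],[0,0,0.1,0,4],[0,0,0.1,0,4]]' 35 |egrep 'ee|gr|con';python3 -m creep '[[0,0,0,0,4],[0,0,0,0,4],[0,0,0,0,4],[0,0,0,0,4]]' |egrep 'ee|gr|con'
```

```text
ee_pos: [0.5894, -0.2221, -0.0046]
contact_force: [0.2, 0.2, -0.3]
grip_width: 0.05
grasp_force: 35.0
ee_pos: [0.5894, -0.2222, -0.0046]
contact_force: [0.5, -0.2, -0.3]
grip_width: 0.0496
grasp_force: 35.0
```

```bash
python3 -m creep '[[0,0,-3,0,4],[0,0,-7,0,4],[0,0,-11,0,4],[0,0,-15,0,4],[0,0,-18,0,4]]' |egrep 'ee|gr|con';python3 -m creep '[[-2,-3.5,-1,0,4],[-4,-7,-2,0,4],[-6,-10.5,-2,0,4],[-8,-14,-2,0.06,4],[-9,-17.7,-2,0.136,4]]' |egrep 'ee|gr|con';python3 -m creep '[[0,0,0,0,4],[0,0,0,0,4],[0,0,0,0,4],[0,0,0,0,4],[0,0,0,0,4]]' |egrep 'ee|gr|con'
python3 - <<'E'
from h import *
s=telemetry.state();c=cam("wrist");print(s["clock"],s["ee_pos"],np.array(s["tool_rot"]).round(3).tolist());np.save("w5",c["color"])
i=c["color"][0:260,120:400];cv2.imwrite("pics/w5c.png",cv2.resize(i,None,fx=2.3,fy=2.3,interpolation=2))
E
```

```text
ee_pos: [0.5899, -0.2224, 0.1788]
contact_force: [0.8, -0.2, -2.1]
grip_width: 0.0498
grasp_force: 35.0
ee_pos: [0.4863, -0.0493, 0.1953]
contact_force: [0.8, 0.9, -1.4]
grip_width: 0.0498
grasp_force: 35.0
ee_pos: [0.4901, -0.0517, 0.1951]
contact_force: [0.2, -0.8, -1.2]
grip_width: 0.0493
grasp_force: 35.0
11.2833 [ 0.49013605 -0.05166912  0.19511247] [[0.997, -0.08, -0.0], [-0.08, -0.997, -0.0], [-0.0, 0.0, -1.0]]
```

View pics/w5c.png

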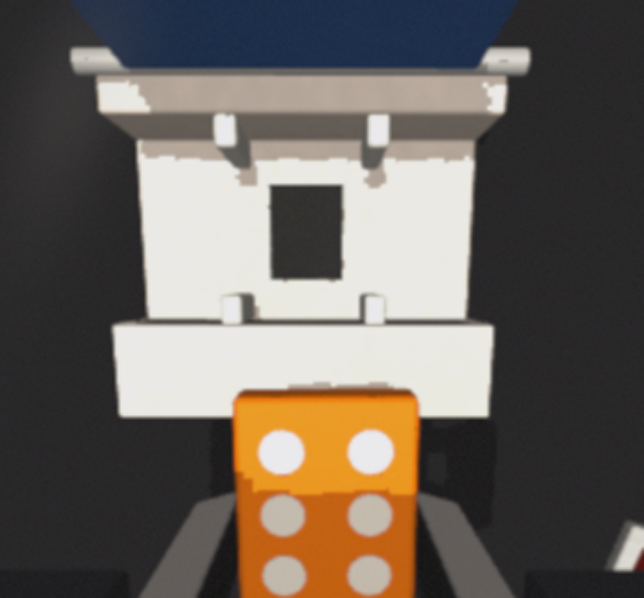

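```bash
cat > press.py <<'E'
from h import *
def guides(c,pts,z=.075):
    g=ray(c,pts,z)[:,:2]*1000
    cen=g.mean(0);d=(g[0]+g[1]-g[2]-g[3]);e=(g[0]+g[2]-g[1]-g[3])
    return cen.round(1),np.degrees(np.arctan2(d[1],d[0])).round(2),np.degrees(np.arctan2(-e[0],e[1])).round(2),g.round(1).tolist()
E
python3 - <<'E'
from press import *
s=telemetry.state();c=cam("wrist");c["color"]=np.load("w5.npy")
cr=lambda L:[(120+u/2.3-.3,v/2.3-.3) for u,v in L]
print(guides(c,cr([(225.5,131),(378.5,131),(233,309.5),(374,309.5)])))
print("floor hole",ray(c,cr([(270,185),(342,185),(271,279),(342,279)]),.015)[:,:2].mean(0)*1000)
b=ray(c,cr([(115,324),(493,324),(120,417),(489,417)]),.076)[:,:2]*1000;print("front block",b.round(1).tolist())
R["orange"]=((3,120,110),(18,255,255));zt=s["ee_pos"][2]+.0046+.016
for k in blobs(c,"orange",500,25):
    w=ray(c,k[:,0],zt)[:,:2]*1000;print(w.max(0),w.min(0)); L=w[w[:,0]>520]; print(L[:,1].mean(), np.array(s["ee_pos"]),k[:,0].min(0))
E
```

```text
(array([585.9, -48.1]), np.float64(-4.63), np.float64(-4.62), [[627.1, -17.6], [621.7, -84.9], [550.1, -11.9], [544.7, -78.0]])
floor hole [585.94779111 -47.93293657]
front block [[547.9, 44.2], [533.5, -133.5], [503.4, 48.9], [488.8, -130.8]]
[532.99500012 -24.1626434 ] [458.02122337 -78.26828628]
-52.21381859547461 [ 0.4900641  -0.05162937  0.19506461] [221 169]
```

```bash
for i in 1 2 3 4 5; do python3 -m creep '[[0,0,0,-0.12,4],[0,0,0,-0.24,4],[0,0,0,-0.36,4],[0,0,0,-0.49,4],[0,0,0,-0.61,4]]' |egrep 'xx';done;python3 -m creep '[[0,0,0,-0.09,4],[0,0,0,-0.09,4],[0,0,0,-0.09,4]]'; python3 -c "
from h import *
s=telemetry.state();t=s['tool_rot'];print(s['clock'],s['joints'][5],np.degrees(np.arctan2(t[1][0],t[0][0])));c=cam('wrist');np.save('w6',c['color'])
d=np.array([584.9,-48.1])/1000-np.array(s['ee_pos'][:2]);print((np.array(t)[:2,:2].T@d).round(4)*100)"
```

```text
clock: 13.72
ee_pos: [0.4897, -0.051, 0.1952]
tool_rot: [[-0.996, 0.084, -0.0], [0.084, 0.996, -0.0], [0.0, -0.0, -1.0]]
contact_force: [0.0, -1.0, -2.0]
grip_width: 0.0497
grasp_force: 35.0
13.7167 -1.7319840709418153 175.18614854156422
[-9.46  1.09]
```

```bash
python3 -m creep '[[-3,0.4,0,0,4],[-6,0.7,2,0,4],[-9.46,1.09,4,0,4],[-9.46,1.09,7,0,4],[-9.46,1.09,10,0,4]]' |egrep 'ee|con'; python3 -m creep '[[0,0,0,0,4],[0,0,0,0,4],[0,0,0,0,4],[0,0,0,0,4]]'|egrep 'ee|con'; python3 -c "
from h import *
s=telemetry.state();t=s['tool_rot'];print(s['clock'])
d=np.array([584.9,-48.1])/1000-np.array(s['ee_pos'][:2]);print((np.array(t)[:2,:2].T@d).round(4)*100)
c=cam('wrist');cv2.imwrite('pics/w7.png',c['color'])"
```

```text
ee_pos: [0.5875, -0.0477, 0.0944]
contact_force: [-1.1, -0.5, -2.1]
ee_pos: [0.5862, -0.0477, 0.0978]
contact_force: [0.4, -0.6, -1.5]
14.5167
[ 0.13 -0.05]
```

View pics/w7.png

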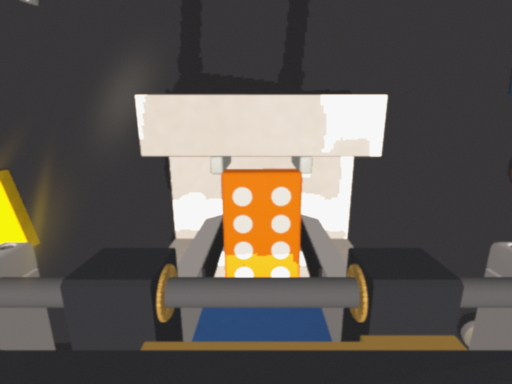

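```bash
python3 -m creep '[[0.1,-0.05,1.5,0,4],[0.1,-0.05,3,0,4],[0.1,-0.05,4,0,4],[0.1,-0.05,4,0,4]]' |egrep 'ee|con'; python3 -m creep '[[0,0,1,0,4],[0,0,2,0,4],[0,0,3,0,4],[0,0,3,0,4]]'|egrep 'ee|con';  python3 -m creep '[[0,0,0.7,0,4],[0,0,1.2,0,4],[0,0,1.5,0,4],[0,0,1.5,0,4],[0,0,1.5,0,4]]'|egrep 'ee|con'
```

```text
ee_pos: [0.5826, -0.0476, 0.0547]
contact_force: [-0.4, 0.8, -1.0]
ee_pos: [0.582, -0.0474, 0.0233]
contact_force: [-0.2, 0.1, -1.6]
ee_pos: [0.5838, -0.0478, 0.0104]
contact_force: [0.7, 0.4, -1.0]
```

```bash
python3 -m creep '[[0,0,0,0,6.2],[0,0,0,0,6.2],[0,0,0,0,6.2],[0,0,0,0,6.2],[0,0,0,0,6.2]]' |egrep 'ee|con|gr'; python3 -m creep '[[0,0,-2,0,6.2],[0,0,-5,0,6.2],[0,0,-9,0,6.2],[0,0,-13,0,6.2],[0,0,-17,0,6.2]]'|egrep 'ee|con';python3 -m creep '[[4,0,-1,0,6.2],[8,0,-1,0,6.2],[12,0,-1,0,6.2],[12,0,-1,0,6.2],[12,0,-1,0,6.2]]'|egrep 'ee|con'
python3 - <<'E'
from press import *
s=telemetry.state();c=cam("wrist");R["orange"]=((3,120,110),(18,255,255))
print(s["clock"],s["ee_pos"])
for k in blobs(c,"orange",300,25): print(plate(c,k,.031),k[:,0].mean(0))
c=cam("top")
for n,z in dict(green=.02,silver=.024,red=.06).items():
    for k in blobs(c,n,60):
        p=plate(c,k,z)
        if (n=="red" or p[1]>300) and 300<p[0]<650: print(n,p)
E
```

```text
ee_pos: [0.5837, -0.0478, 0.0105]
contact_force: [0.4, 0.9, -0.6]
grip_width: 0.0622
grasp_force: 0.0
ee_pos: [0.5831, -0.0476, 0.182]
contact_force: [1.2, 0.3, 0.4]
ee_pos: [0.4619, -0.0376, 0.1908]
contact_force: [0.8, 0.8, 0.7]
16.9 [ 0.46194573 -0.03760073  0.19082559]
(661.2, 49.0, 484.6, 134.0, 85.4) [338.25790754 336.14476886]
(611.7, -220.8, 91.6, 26.8, -14.7) [140.36942675 292.74522293]
green (476.3, 330.7, 86.4, 48.9, 2.0)
silver (449.3, 510.4, 60.3, 53.6, -9.7)
silver (585.1, 326.9, 85.7, 51.3, 7.1)
red (350.2, -244.2, 61.4, 24.9, -18.6)
```

```bash
python3 -m creep '[[0.4,3.7,0,-0.1,7.4],[0.8,7.4,0,-0.119,7.4],[1.2,11,0,-0.119,7.4],[1.5,14.5,0,-0.119,7.4],[1.67,18.4,0,-0.119,7.4]]' |egrep 'ee'; python3 -m creep '[[-0.4,3.7,0,0,7.4],[-0.8,7.4,0,0,7.4],[-1.3,11,0,0,7.4],[-1.7,14.5,0,0,7.4],[-2.2,18.3,0,0,7.4]]'|egrep 'ee|rot';python3 -m creep '[[0,0,0,0,7.4],[0,0,0,0,7.4],[0,0,0,0,7.4]]'|egrep xx
cat > pl.py <<'E'
from h import *
import sys
col,z,x0,y0=sys.argv[1],float(sys.argv[2]),float(sys.argv[3]),float(sys.argv[4])
R["orange"]=((3,120,110),(18,255,255))
c=cam("wrist");s=telemetry.state();t=np.array(s["tool_rot"]);print(s["clock"],np.round(s["ee_pos"],4),"yaw",np.degrees(np.arctan2(t[1,0],t[0,0])).round(2),"grip",s["grip_width"],s["grasp_force"])
for k in blobs(c,col,300,15):
    p=plate(c,k,z)
    if abs(p[0]-x0)<60 and abs(p[1]-y0)<60:
        d=np.array(p[:2])/1000-np.array(s["ee_pos"][:2]);print(p,k[:,0].min(0),k[:,0].max(0),"tool shift cm",(t[:2,:2].T@d*100).round(2))
E
python3 pl.py green .02 476 331
```

```text
ee_pos: [0.4638, 0.1483, 0.1903]
ee_pos: [0.4786, 0.333, 0.1898]
tool_rot: [[-0.999, -0.039, 0.0], [-0.039, 0.999, -0.0], [-0.0, -0.0, -1.0]]
18.1333 [0.4777 0.3298 0.1898] yaw -177.83 grip 0.07416641749973904 0.0
(474.9, 331.0, 84.7, 50.5, 2.3) [242 143] [281 207] tool shift cm [0.27 0.13]
```

```bash
python3 -m creep '[[0.27,0.13,4,0,7.4],[0.27,0.13,8,0,7.4],[0.27,0.13,12,0,7.4],[0.27,0.13,15,0,7.4],[0.27,0.13,16,0,7.4]]' |egrep xx; python3 -m creep '[[0,0,0.8,0,7.4],[0,0,1.8,0,7.4],[0,0,2.6,0,7.4],[0,0,3.2,0,7.4],[0,0,3.4,0,7.4]]'|egrep 'ee|con';python3 -m creep '[[0,0,0,0,4],[0,0,0,0,4],[0,0,0,0,4],[0,0,0,0,4],[0,0,0,0,4]]' 35|egrep xx;python3 -m creep '[[0,0,0,0,4],[0,0,0,0,4],[0,0,0,0,4]]' 35|egrep 'ee|gr|con'
```

```text
ee_pos: [0.4748, 0.3317, -0.0036]
contact_force: [-0.1, 0.4, 0.4]
ee_pos: [0.4748, 0.3316, -0.0031]
contact_force: [-1.1, -0.5, 5.7]
grip_width: 0.0498
grasp_force: 35.0
```

```bash
python3 -m creep '[[0,0,-3,0,4],[0,0,-7,0,4],[0,0,-11,0,4],[0,0,-15,0,4],[0,0,-18,0,4]]' |egrep 'ee|grasp'; python3 -m creep '[[-1,-3.8,0,0,4],[-2,-7.6,0,0,4],[-3,-11.4,0,0,4],[-4,-15.3,0,0,4],[-4.7,-19.2,0,0,4]]'|egrep xx;python3 -m creep '[[-1,-3.8,0,0,4],[-2,-7.6,0,0,4],[-3,-11.4,0,0.04,4],[-4,-15.3,0,0.119,4],[-4.7,-19.2,0,0.119,4]]'|egrep xx;python3 -m creep '[[0,0,0,0,4],[0,0,0,0,4],[0,0,0,0,4]]' |egrep 'ee|gr'; python3 pl.py green .19 585 -48
cat > to.py <<'E'
from h import *
import sys
x,y,yaw=map(float,sys.argv[1:4])
s=telemetry.state();t=np.array(s["tool_rot"]);w=np.degrees(np.arctan2(t[1,0],t[0,0]))
d=np.array([x,y])/1000-np.array(s["ee_pos"][:2])
print(s["clock"],np.round(s["ee_pos"],4),"F",np.round(s["contact_force"],1),"yaw",w.round(2),"grip",round(s["grip_width"],4),s["grasp_force"],"shift cm",(t[:2,:2].T@d*100).round(2),"turn",np.radians(-((yaw-w+180)%360-180)).round(3))
E
python3 to.py 585 -48.1 175.37
```

```text
ee_pos: [0.4748, 0.3322, 0.1792]
grasp_force: 35.0
ee_pos: [0.5824, -0.0479, 0.1755]
grip_width: 0.0494
grasp_force: 35.0
21.1833 [ 0.5824 -0.0472  0.1758] yaw 175.4 grip 0.049843857477498185 34.99954640865326
(578.5, -46.9, 74.8, 52.2, -4.7) [222 170] [301 277] tool shift cm [0.39 0.  ]
21.1833 [ 0.5824 -0.0472  0.1758] F [ 0.3  0.3 -1.5] yaw 175.4 grip 0.0498 34.99954640865326 shift cm [-0.27 -0.07] turn 0.001
```

```bash
python3 -m creep '[[-0.2,-0.07,3,0,4],[-0.27,-0.07,6,0,4],[-0.27,-0.07,8,0,4],[-0.27,-0.07,9,0,4],[-0.27,-0.07,9,0,4]]' |egrep 'ee|con';python3 -m creep '[[0,0,1.2,0,4],[0,0,2.4,0,4],[0,0,3.6,0,4],[0,0,4.5,0,4],[0,0,4.5,0,4]]' |egrep 'ee|con';python3 -m creep '[[0,0,0.3,0,4],[0,0,0.6,0,4],[0,0,0.9,0,4],[0,0,1.1,0,4],[0,0,1.2,0,4]]' |egrep 'ee|con'
```

```text
ee_pos: [0.5835, -0.0474, 0.084]
contact_force: [-0.6, -0.6, -1.1]
ee_pos: [0.5852, -0.0486, 0.0409]
contact_force: [-0.6, -0.4, -1.8]
ee_pos: [0.5857, -0.0495, 0.0294]
contact_force: [-0.9, -0.2, -1.5]
```

```bash
python3 -m creep '[[0,0,0.1,0,4],[0,0,0.1,0,4],[0,0,0.1,0,6.2],[0,0,0.1,0,6.2],[0,0,0.1,0,6.2]]' |egrep 'ee|con'; python3 -m creep '[[0,0,0,0,6.2],[0,0,0,0,6.2],[0,0,-3,0,6.2],[0,0,-7,0,6.2],[0,0,-11,0,6.2]]' |egrep 'ee|con';python3 -m creep '[[0,0,-4,0,7.4],[0,0,-5,0,7.4],[0,0,-5,0,7.4]]' |egrep xx; python3 pl.py green .051 585 -48;python3 to.py 585.1 326.9 -172.9
```

```text
ee_pos: [0.5861, -0.0496, 0.0287]
contact_force: [0.9, 0.1, -0.5]
ee_pos: [0.5846, -0.0492, 0.1386]
contact_force: [-0.1, -0.2, 0.0]
23.5667 [ 0.5864 -0.0495  0.1897] yaw 175.37 grip 0.0737810169750781 0.0
(585.2, -48.8, 81.1, 47.1, -4.7) [242 145] [282 211] tool shift cm [0.12 0.06]
23.5667 [ 0.5864 -0.0495  0.1897] F [-0.7  0.2  0. ] yaw 175.37 grip 0.0738 0.0 shift cm [ 3.16 37.51] turn -0.205
```

Run:
```python
from h import *
c=cam("wrist");t=cam("top")
a=cv2.resize(c["color"][100:250,170:350],None,fx=2.5,fy=2.5,interpolation=2);b=cv2.resize(t["color"][130:230,220:340],(450,375),interpolation=2)
cv2.imwrite("pics/w8.png",np.hstack([a,b])[:,:800])
```

```text
(no output)
```

View pics/w8.png

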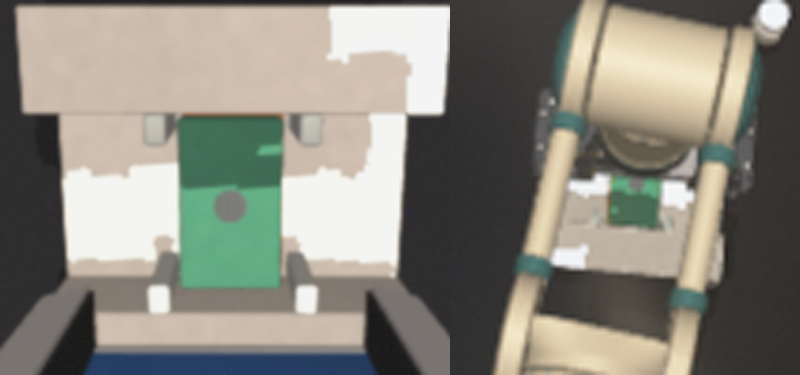

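```bash
python3 -m creep '[[0.3,3.8,0,0,7],[0.6,7.5,0,0,7],[0.9,11.2,0,0,7],[1.2,15,0,0,7],[1.6,18.8,0,0,7]]' |egrep xx; python3 -m creep '[[0.3,3.8,0,0,7],[0.6,7.5,0,0,7],[0.9,11.2,0,0,7],[1.2,15,0,-0.1,7],[1.56,18.7,0,-0.205,7]]' |egrep xx;python3 -m creep '[[0,0,0,0,7],[0,0,0,0,7],[0,0,0,0,7]]' |egrep xx; python3 pl.py silver .024 585 327;python3 to.py 585.1 326.9 -172.9
```

```text
24.8 [0.5837 0.3255 0.1864] yaw -172.95 grip 0.06966934699635269 0.0
(584.4, 325.6, 84.7, 51.3, 7.1) [241 147] [281 212] tool shift cm [-0.07 -0.  ]
24.8 [0.5837 0.3255 0.1864] F [ 0.4 -0.1 -0.1] yaw -172.95 grip 0.0697 0.0 shift cm [-0.15  0.12] turn -0.001
```

```bash
python3 -m creep '[[-0.1,0,4,0,7],[-0.1,0,8,0,7],[-0.1,0,12,0,7],[-0.1,0,15,0,7],[-0.1,0,15.6,0,7]]' |egrep xx; python3 -m creep '[[0,0,0.8,0,7],[0,0,1.8,0,7],[0,0,2.6,0,7],[0,0,3.2,0,7],[0,0,3.4,0,7]]'|egrep 'ee|con';python3 -m creep '[[0,0,0,0,4],[0,0,0,0,4],[0,0,0,0,4],[0,0,0,0,4],[0,0,0,0,4]]' 45|egrep xx;python3 -m creep '[[0,0,0,0,4],[0,0,0,0,4],[0,0,0,0,4]]' |egrep 'ee|gr|con';python3 -m creep '[[0,0,-3,0,4],[0,0,-7,0,4],[0,0,-11,0,4],[0,0,-15,0,4],[0,0,-18.5,0,4]]' |egrep 'ee|grasp|con';python3 to.py 585 -48.1 175.37
```

```text
ee_pos: [0.5857, 0.327, -0.0016]
contact_force: [0.4, 0.2, 1.0]
ee_pos: [0.5859, 0.327, -0.0009]
contact_force: [-0.8, -0.8, 5.8]
grip_width: 0.0498
grasp_force: 45.0
ee_pos: [0.5851, 0.3274, 0.1851]
contact_force: [1.5, -0.3, -1.2]
grasp_force: 45.0
26.7167 [0.5851 0.3274 0.1851] F [ 1.5 -0.3 -1.2] yaw -172.88 grip 0.0496 44.99932944774628 shift cm [  4.66 -37.26] turn 0.205
```

```bash
python3 -m creep '[[0.4,-3.7,0,0,4],[0.8,-7.4,0,0,4],[1.3,-11.1,0,0,4],[1.8,-14.8,0,0,4],[2.2,-18.6,0,0,4]]' |egrep xx; python3 -m creep '[[0.4,-3.7,0,0,4],[0.8,-7.4,0,0,4],[1.3,-11.1,0,0,4],[1.8,-14.8,0,0.1,4],[2.3,-18.6,0,0.205,4]]' |egrep xx; python3 -m creep '[[0,0,0,0,4],[0,0,0,0,4],[0,0,0,0,4],[0,0,0,0,4]]' |egrep xx;python3 to.py 586.5 -48.1 175.37;python3 pl.py silver .209 585 -48
```

```text
27.8833 [ 0.5866 -0.0462  0.1829] F [-0.4  0.6 -0.8] yaw 175.46 grip 0.0494 44.999492168426514 shift cm [-0.   -0.19] turn 0.002
27.9333 [ 0.5867 -0.0461  0.1831] yaw 175.49 grip 0.049760591331679226 44.99938666820526
(559.4, -44.9, 107.7, 107.2, -4.1) [170 102] [348 277] tool shift cm [ 2.73 -0.1 ]
```

```bash
python3 -m creep '[[0,-0.19,2,0,4],[0,-0.19,4,0,4],[0,-0.19,6,0,4],[0,-0.19,7,0,4],[0,-0.19,7,0,4]]' |egrep 'ee|con';python3 -m creep '[[0,0,1.2,0,4],[0,0,2.4,0,4],[0,0,3.6,0,4],[0,0,4.6,0,4],[0,0,4.6,0,4]]' |egrep 'ee|con';python3 -m creep '[[0,0,0.3,0,4],[0,0,0.6,0,4],[0,0,0.9,0,4],[0,0,1.2,0,4],[0,0,1.5,0,4]]' |egrep 'ee|con|gr'
```

```text
ee_pos: [0.5848, -0.0479, 0.1109]
contact_force: [-0.2, -0.0, -2.6]
ee_pos: [0.5859, -0.0489, 0.0663]
contact_force: [-0.4, -0.1, -1.1]
ee_pos: [0.587, -0.0496, 0.0525]
contact_force: [-0.1, -0.1, -2.0]
grip_width: 0.0493
grasp_force: 45.0
```

Slightly above; lower 1.5 mm, release, retreat and check.

```bash
python3 -m creep '[[0,0,0.1,0,4],[0,0,0.2,0,4],[0,0,0.2,0,4],[0,0,0.2,0,6.2],[0,0,0.2,0,6.2]]' |egrep 'ee|con'; python3 -m creep '[[0,0,0,0,6.2],[0,0,0,0,6.2],[0,0,-3,0,6.2],[0,0,-7,0,6.2],[0,0,-11,0,6.2]]' |egrep 'ee|con';python3 -m creep '[[0,0,-3,0,7.4],[0,0,-3,0,7.4],[0,0,-3,0,7.4]]' |egrep xx;python3 to.py 585 -48.1 175.37
python3 - <<'E'
from h import *
c=cam("wrist");i=c["color"][90:250,160:360];cv2.imwrite('pics/w9.png',cv2.resize(i,None,fx=3,fy=3,interpolation=2))
E
```

```text
ee_pos: [0.5871, -0.0497, 0.0508]
contact_force: [0.4, -0.1, -0.8]
ee_pos: [0.5857, -0.0494, 0.1607]
contact_force: [0.6, -0.3, 1.1]
30.2667 [ 0.588  -0.0498  0.1927] F [-0.2  0.2 -0.4] yaw 175.37 grip 0.0739 0.0 shift cm [0.31 0.14] turn 0.0
```

View pics/w9.png

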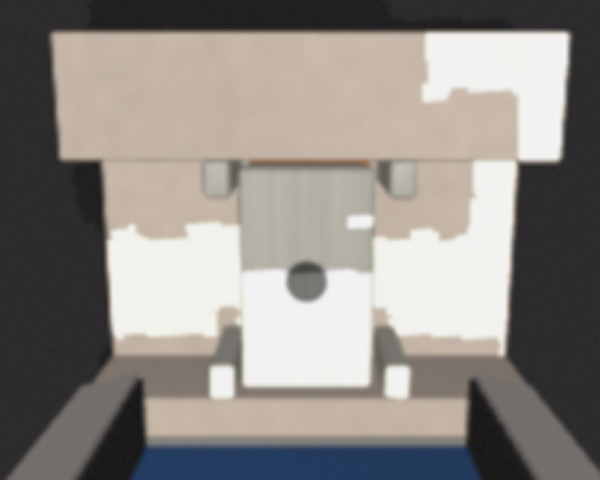

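```bash
python3 -m creep '[[0,0,-3,0,0],[0,0,-6,0,0],[0,0,-10,0,0],[0,0,-10,0,0]]' |egrep xx;python3 -m creep '[[-3,0,0,0,0],[-7,0,0,0,0],[-11,0,0,0,0],[-13,0,0,0,0],[-13,0,0,0,0]]' |egrep 'ee|con';python3 -m creep '[[0,0,0,0,0],[0,0,2,0,0],[0,0,5,0,0],[0,0,8.5,0,0],[0,0,8.5,0,0]]' 20|egrep 'ee|con|gr'
```

```text
ee_pos: [0.7193, -0.0605, 0.2846]
contact_force: [-0.4, 0.5, -0.7]
ee_pos: [0.7094, -0.0589, 0.1975]
contact_force: [-0.2, 0.1, -1.5]
grip_width: 0.0005
grasp_force: 0.0
```

```bash
python3 -m creep '[[1,0,0,0,0],[2,0,0,0,0],[3,0,0,0,0],[4,0,0,0,0],[5,0,0,0,0]]' |egrep 'ee|con';python3 -m creep '[[0.8,0,0,0,0],[1.6,0,0,0,0],[2.4,0,0,0,0],[3.2,0,0,0,0],[4,0,0,0,0]]' |egrep 'ee|con';python3 -m creep '[[0.8,0,0,0,0],[1.6,0,0,0,0],[2.4,0,0,0,0],[3,0,0,0,0],[3,0,0,0,0]]' |egrep 'ee|con'
python3 - <<'E'
from h import *
c=cam("scene")
for k in blobs(c,"yellow",8,3)+blobs(c,"blue",150,3): print(cv2.boundingRect(k),cv2.contourArea(k))
E
```

```text
ee_pos: [0.6661, -0.056, 0.2078]
contact_force: [2.0, 0.5, 0.6]
ee_pos: [0.6258, -0.0528, 0.2054]
contact_force: [1.7, 0.5, -1.1]
ee_pos: [0.5947, -0.0501, 0.2054]
contact_force: [-0.5, -0.2, -0.2]
(340, 265, 124, 84) 2116.0
(133, 191, 24, 16) 33.5
(448, 234, 64, 61) 2711.0
(316, 195, 20, 19) 228.5
(197, 142, 61, 63) 2432.5
(433, 69, 17, 38) 255.5
```

```bash
python3 -m creep '[[0,0,-3,0,0],[0,0,-5,0,0]]' |egrep 'ee';python3 -m creep '[[2,-2,0,0,5],[4.5,-4.5,0,0,5],[7,-7,0,0,5],[9.5,-9.5,0,0,5],[12,-12,0,0,5]]' |egrep xx;python3 -m creep '[[2.5,-2.5,0,0,5],[5,-5,0,0,5],[7.5,-7.5,0,0.1,5],[9.4,-9.3,0,0.244,5],[9.4,-9.3,0,0.244,5]]' |egrep xx;python3 -m creep '[[0,0,0,0,5],[0,0,0,0,5],[0,0,0,0,5],[0,0,0,0,5],[0,0,0,0,5]]' |egrep 'ee|rot'
python3 - <<'E'
from h import *
c=cam("wrist");np.save("w10",c["color"])
hsv=cv2.cvtColor(c["color"],cv2.COLOR_BGR2HSV)
R["red"]=((0,150,60),(6,255,255))
for k in blobs(c,"red",100,3):
    print(cv2.boundingRect(k),plate(c,k,.101),np.median(hsv[k[:,0,1],k[:,0,0]],0))
c=cam("scene")
for k in blobs(c,"blue",150,3): print(cv2.boundingRect(k),cv2.contourArea(k))
cv2.imwrite("pics/w10.png",np.hstack([cv2.resize(cam("wrist")["color"][100:300,150:370],(440,400),interpolation=2),cv2.resize(c["color"][110:250,160:290],(360,400),interpolation=2)]))
E
```

```text
ee_pos: [0.5963, -0.0504, 0.2558]
ee_pos: [0.367, -0.2447, 0.2553]
tool_rot: [[-0.948, 0.317, -0.0], [0.317, 0.948, 0.0], [0.0, 0.0, -1.0]]
(255, 141, 16, 40) (343.7, -235.7, 48.2, 17.0, -20.9) [  1. 178. 246.]
(448, 234, 64, 61) 2716.0
(316, 195, 20, 18) 228.0
(198, 157, 67, 48) 1026.0
(433, 69, 17, 38) 256.0
```

View pics/w10.png

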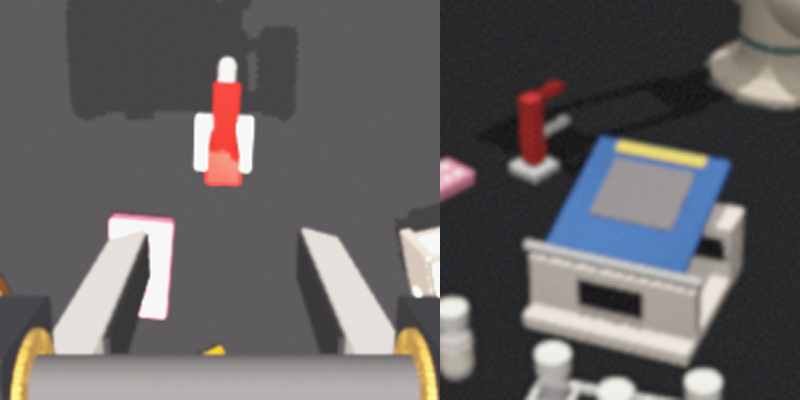

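```bash
python3 - <<'E'
from h import *
c=cam("wrist");s=telemetry.state();t=np.array(s["tool_rot"])
a=ray(c,[(261.8,183.5),(263.2,141.3),(261.5,192.5)],.101)[:,:2]
b=ray(c,[(247.5,171.5),(276.3,171.5),(262,157.2)],.012)[:,:2]
r=ray(c,[(263.4,130)],.045)[0,:2]
print((a*1000).round(1),(b*1000).round(1),(r*1000).round(1))
for p in (a[0],):
  d=p-np.array(s["ee_pos"][:2]);print((t[:2,:2].T@d*100).round(2),s["ee_pos"])
v=a[1]-a[2];print(np.degrees(np.arctan2(v[1],v[0])),np.linalg.norm(v)); v=r-a[0];print(np.degrees(np.arctan2(v[1],v[0])),np.linalg.norm(v))
E
python3 to.py 370 -245 161
```

```text
[[ 370.5 -245.7]
 [ 321.5 -227.4]
 [ 381.4 -249.7]] [[ 363.5 -267. ]
 [ 377.8 -224.2]
 [ 349.5 -238.3]] [ 310.3 -223.2]
[-0.39  0.07] [ 0.36651722 -0.24508468  0.25532597]
159.60537171146743 0.06396757928628428
159.48945375009035 0.06424999933073954
34.4 [ 0.3665 -0.2451  0.2553] F [0.  1.  0.6] yaw 161.45 grip 0.05 0.0 shift cm [-0.33  0.12] turn 0.008
```

```bash
python3 -m creep '[[-0.39,0.07,3,0.032,5],[-0.39,0.07,7,0.032,5],[-0.39,0.07,11,0.032,5],[-0.39,0.07,14,0.032,5],[-0.39,0.07,15,0.032,5]]' |egrep xx;python3 -m creep '[[0,0,1,0,5],[0,0,2.5,0,5],[0,0,4,0,5],[0,0,5.2,0,5],[0,0,5.2,0,5]]' |egrep 'ee|con';python3 -m creep '[[0,0,0,0,1.5],[0,0,0,0,1.5],[0,0,0,0,1.5],[0,0,0,0,1.5],[0,0,0,0,1.5]]' 55|egrep xx;python3 -m creep '[[0,0,0,0,1.5],[0,0,0,0,1.5],[0,0,0,0,1.5],[0,0,0,0,1.5]]'|egrep 'ee|con|gr';python3 to.py 370.5 -245.7 159.6
```

```text
ee_pos: [0.3688, -0.2447, 0.0515]
contact_force: [-0.1, -0.3, -0.1]
ee_pos: [0.3706, -0.2464, 0.0541]
contact_force: [-0.5, -0.3, 5.2]
grip_width: 0.0217
grasp_force: 55.0
35.9833 [ 0.3706 -0.2464  0.0541] F [-0.5 -0.3  5.2] yaw 159.56 grip 0.0217 54.960622787475586 shift cm [0.03 0.06] turn -0.001
```

```bash
python3 -m creep '[[0,0,-2,0,1.5],[0,0,-5,0,1.5],[0,0,-8,0,1.5],[0,0,-10,0,1.5],[0,0,-10,0,1.5]]' |egrep 'gr|con';for i in 1 2 3 4; do python3 -m creep '[[0,0,0,0.12,1.5],[0,0,0,0.24,1.5],[0,0,0,0.36,1.5],[0,0,0,0.49,1.5],[0,0,0,0.61,1.5]]' |egrep 'xx';done;python3 -m creep '[[0,0,0,0.12,1.5],[0,0,0,0.24,1.5],[0,0,0,0.36,1.5],[0,0,0,0.426,1.5],[0,0,0,0.426,1.5]]' |egrep 'gr|con';python3 -m creep '[[0,0,0,0,1.5],[0,0,0,0,1.5]]' |egrep xx;python3 to.py 416.5 -34.4 -4.63
python3 - <<'E'
from h import *
c=cam("scene")
for k in blobs(c,"blue",150,3): print(cv2.boundingRect(k),cv2.contourArea(k))
E
```

```text
contact_force: [1.6, -0.4, -2.2]
grip_width: 0.0217
grasp_force: 55.0
contact_force: [0.0, 0.0, -3.4]
grip_width: 0.0217
grasp_force: 55.0
38.65 [ 0.3695 -0.2455  0.1523] F [-0.2 -0.  -3.2] yaw -4.57 grip 0.0216 54.95553016662598 shift cm [  3.   -21.41] turn 0.001
(448, 234, 64, 61) 2714.0
(316, 195, 20, 18) 228.0
(199, 169, 67, 36) 660.5
(433, 69, 17, 39) 257.0
```

```bash
python3 -m creep '[[0.6,-4,0,0,1.5],[1.2,-8,0,0,1.5],[1.8,-12,0,0,1.5],[2.4,-16,0,0,1.5],[3,-20,0,0,1.5]]' |egrep xx;python3 -m creep '[[0,-1.4,0,0,1.5],[0,-1.4,0,0,1.5],[0,-1.4,0,0,1.5],[0,-1.4,0,0,1.5]]' |egrep xx;python3 to.py 416.5 -34.4 -4.63
python3 - <<'E'
from h import *
P=np.array([585.9,-48.1]);a=np.radians(-4.63);X=np.array([np.cos(a),np.sin(a)]);Y=np.array([-X[1],X[0]])
def pw(x,y,z): return np.r_[(P+x*X+y*Y),z]/1000
c=cam("scene")
for th in(0,.05,.1,.2):
    print(th,[proj(c,pw(64-158*np.cos(th),y,81+158*np.sin(th)+5))[0].round(1).tolist() for y in(-75,75)])
for k in blobs(c,"blue",150,3):
    if 180<k[0,0,0]<290: print(cv2.boundingRect(k),cv2.approxPolyDP(k,3,True)[:,0].tolist())
for k in blobs(c,"yellow",8,3): print("y",cv2.boundingRect(k))
E
```

```text
39.45 [ 0.4173 -0.0359  0.1533] F [ 0.6  0.6 -2.7] yaw -4.63 grip 0.0217 54.95540678501129 shift cm [-0.09 -0.15] turn 0.0
0 [[219.2, 168.7], [265.3, 177.6]]
0.05 [[219.1, 166.5], [265.4, 175.4]]
0.1 [[219.0, 164.3], [265.4, 173.2]]
0.2 [[218.6, 160.2], [265.4, 169.0]]
(199, 169, 67, 36) [[199, 193], [248, 204], [265, 179], [258, 177], [244, 195], [215, 190], [214, 185], [223, 174], [220, 169]]
y (340, 272, 124, 77)
y (133, 190, 24, 17)
```

```bash
python3 -m creep '[[0,-0.15,2,0,1.5],[0,-0.15,4.5,0,1.5],[0,-0.15,7,0,1.5],[0,-0.15,8.5,0,1.5],[0,-0.15,8.8,0,1.5]]' |egrep xx;python3 -m creep '[[0,0,0.3,0,1.5],[0,0,0.6,0,1.5],[0,0,0.9,0,1.5],[0,0,0.9,0,1.5],[0,0,0.9,0,1.5]]' |egrep xx;python3 to.py 434.5 -35.8 -4.63;python3 -m creep '[[0,0,0.1,0,1.5],[0,0,0.1,0,1.5],[0,0,0.1,0,1.5]]' |egrep con;python3 to.py 434.5 -35.8 -4.63
python3 - <<'E'
from h import *
c=cam("wrist");R["red"]=((0,150,60),(12,255,255));s=telemetry.state()
for k in blobs(c,"red",60,3): print(cv2.boundingRect(k),plate(c,k,.102))
E
```

```text
40.3333 [ 0.418  -0.0339  0.0569] F [-0.5  0.4 -3.2] yaw -4.66 grip 0.0217 54.95556056499481 shift cm [1.66 0.06] turn -0.001
contact_force: [-0.0, -0.4, -3.5]
40.5833 [ 0.4176 -0.0336  0.0556] F [-0.  -0.4 -3.5] yaw -4.64 grip 0.0221 54.95550334453583 shift cm [1.7  0.08] turn -0.0
(242, 157, 41, 115) (437.9, -34.9, 64.1, 21.8, -5.5)
```

```bash
python3 -m creep '[[0.8,0,0,0,1.5],[1.6,0,0,0,1.5],[2.3,0,0,0,1.5],[2.6,0,0,0,1.5],[2.6,0,0,0,1.5]]' |egrep 'ee|con';for i in 1 2 3; do python3 -m creep '[[0.15,0,0,0,1.5],[0.3,0,0,0,1.5],[0.3,0,0,0,1.5]]' |egrep 'ee|con';done
```

```text
ee_pos: [0.445, -0.036, 0.0554]
contact_force: [0.3, -0.0, -2.5]
ee_pos: [0.4465, -0.036, 0.0553]
contact_force: [-0.6, 0.0, -3.4]
ee_pos: [0.4498, -0.0363, 0.0555]
contact_force: [-0.2, -0.0, -2.5]
ee_pos: [0.4527, -0.0364, 0.0554]
contact_force: [-0.4, 0.3, -2.7]
```

```bash
for i in 1 2; do python3 -m creep '[[0.15,0,0,0,1.5],[0.3,0,0,0,1.5],[0.3,0,0,0,1.5]]' |egrep 'ee|con';done
```

```text
ee_pos: [0.4544, -0.036, 0.0549]
contact_force: [-0.4, 2.3, -3.0]
ee_pos: [0.4568, -0.0355, 0.0547]
contact_force: [-1.0, 5.7, -7.0]
```

```bash
python3 -m creep '[[0,-0.1,0,0,1.5],[0,-0.1,0,0,1.5]]' |egrep 'ee|con'; python3 -m creep '[[0,-0.1,0,0,1.5],[0,-0.1,0,0,1.5]]' |egrep 'ee|con'
```

```text
ee_pos: [0.4581, -0.0351, 0.0551]
contact_force: [-1.3, 4.6, -4.2]
ee_pos: [0.459, -0.035, 0.0555]
contact_force: [-1.1, 3.1, -3.1]
```

```bash
python3 -m creep '[[0,-0.15,0,0,1.5],[0.15,-0.15,0,0,1.5],[0.3,-0.15,0,0,1.5],[0.3,-0.15,0,0,1.5]]' |egrep 'ee|con'; python3 -m creep '[[0.15,0,0,0,1.5],[0.3,0,0,0,1.5],[0.3,0,0,0,1.5]]' |egrep 'ee|con'
```

```text
ee_pos: [0.4632, -0.0345, 0.0559]
contact_force: [0.8, 1.3, -2.8]
ee_pos: [0.4653, -0.0342, 0.0555]
contact_force: [0.7, -0.2, -2.7]
```

```bash
for i in 1 2 3; do python3 -m creep '[[0.1,0,0,0,1.5],[0.2,0,0,0,1.5],[0.2,0,0,0,1.5]]' |egrep 'ee|con';done
```

```text
ee_pos: [0.4669, -0.0342, 0.0554]
contact_force: [-0.1, -0.3, -2.1]
ee_pos: [0.4689, -0.0343, 0.0554]
contact_force: [1.0, -0.3, -2.8]
ee_pos: [0.4709, -0.0345, 0.0554]
contact_force: [0.0, -0.1, -2.6]
```

```bash
for i in 1 2; do python3 -m creep '[[0.1,0,0,0,1.5],[0.15,0,0,0,1.5],[0.15,0,0,0,1.5]]' |egrep 'ee|con';done
```

```text
ee_pos: [0.4715, -0.0345, 0.0553]
contact_force: [-1.8, 0.7, -1.5]
ee_pos: [0.4717, -0.0344, 0.0551]
contact_force: [-5.1, -0.3, -0.0]
```

```bash
python3 -m creep '[[0,0,0.05,0,1.5],[0,0,0.1,0,1.5],[0,0,0.15,0,1.5],[0,0,0.15,0,1.5]]' |egrep 'ee|con'; python3 -m creep '[[0.05,0,0.05,0,1.5],[0.1,0,0.05,0,1.5],[0.1,0,0.05,0,1.5]]' |egrep 'ee|con'
```

```text
ee_pos: [0.4719, -0.0344, 0.0541]
contact_force: [-6.0, 1.0, 3.9]
ee_pos: [0.472, -0.0344, 0.0541]
contact_force: [-9.5, 1.2, 10.2]
```

```bash
python3 -m creep '[[0,0,0,0,4],[0,0,0,0,4],[0,0,0,0,4],[0,0,0,0,4],[0,0,0,0,4]]' |egrep 'ee|con|gr'; python3 -m creep '[[0,0,-1,0,4],[0,0,-3,0,4],[0,0,-6,0,4],[0,0,-10,0,4],[0,0,-14,0,4]]' |egrep 'ee|con'; python3 -m creep '[[-4,0,0,0,4],[-6,0,0,0,4],[-6,0,0,0,4],[-6,0,0,0,4]]' |egrep 'ee|con'
python3 - <<'E'
from h import *
P=np.array([585.9,-48.1]);a=np.radians(-4.63);X=np.array([np.cos(a),np.sin(a)]);Y=np.array([-X[1],X[0]])
c=cam("wrist");R["red"]=((0,120,60),(12,255,255))
print(telemetry.state()["clock"])
for k in blobs(c,"red",60,3):
    w=ray(c,k[:,0],.101)[:,:2]*1000-P; q=np.c_[w@X,w@Y]; print(cv2.boundingRect(k),plate(c,k,.101),"press-frame min/max",q.min(0).round(1),q.max(0).round(1))
c=cam("scene")
for k in blobs(c,"blue",150,3):
    if 180<k[0,0,0]<290: print(cv2.boundingRect(k))
c=cam("top")
for n,z in dict(yellow=.016,blue=.012).items():
    for k in blobs(c,n,60):
        p=plate(c,k,z)
        if 400<p[0]<650: print(n,p)
E
```

```text
ee_pos: [0.4754, -0.0349, 0.0535]
contact_force: [0.2, 0.6, 0.3]
grip_width: 0.0401
grasp_force: 0.0
ee_pos: [0.474, -0.0346, 0.1942]
contact_force: [1.3, -0.3, 0.7]
ee_pos: [0.4147, -0.0299, 0.1938]
contact_force: [0.1, -0.2, -0.5]
46.2667
(252, 81, 21, 67) (490.8, -35.9, 61.7, 19.9, -4.7) press-frame min/max [-126.7   -5.5] [-64.9  14.4]
(199, 170, 67, 35)
yellow (587.2, -323.2, 86.2, 52.1, 7.0)
blue (470.8, 222.9, 86.5, 49.1, 1.6)
blue (578.8, -47.0, 161.5, 153.6, -4.7)
```

Run:
```python
from h import *
R["orange"]=((3,140,130),(18,255,255))
for n in("top","scene"):
    c=cam(n)
    for k in blobs(c,"orange",15,5): print(n,cv2.boundingRect(k),cv2.contourArea(k),plate(c,k,.016))
```

```text
scene (110, 140, 14, 10) 94.0 (304.2, -579.9, 82.9, 46.6, 29.8)
```

```bash
python3 -c "
from bench import arm
print(arm.sign_off())"
```

```text
the job is handed in; nothing more can be done
None
```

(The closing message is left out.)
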